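# Set the carton guide and spin its wing nut down

### The job

Push the green sliding guide of the packing jig along until the blue carton sits snug between it and the yellow stop, then tighten the loose wing nut behind the guide by stroking its wings clockwise (seen from above) with a fingertip, again and again, until it is fully down and stops turning. Work gently and with the fingertips only: do not pinch the nut or the guide, do not lift or tip the carton, and leave the loose round, the tape roll and the marker where they are.

Things in the scene. Friction and masses are not known exactly. Their poses are not given: they have to be found in the camera images.
- jig: Fixed packing jig: aluminium plate 250 (x) x 370 (y) x 15 mm, origin at the centre of its underside (table height). Along its y: yellow end plate y -184 to -174 mm (110 mm long in x, top 55 mm above the table), wing nut at y -130, green guide, carton, yellow stop faced with black foam, face at y +157 (top 70 mm). Under the nut a steel tongue and two strips beside it (x within +-29 mm, tops up to 24 mm above the table).
- nut_axis (a point): Fixed point on the stud's axis at the nut's seat, 24 mm above the table (jig x 0, y -130 mm); axes parallel to the jig's. The steel stud reaches 72 mm above the table.
- wing_nut: The wing nut; origin on its axis at its underside; the frame rises with it but does not turn. Hub 32 mm across, 22 mm high. Two opposite wings (one orange, one black) reach 41 mm from the axis, 7 mm thick, 8 to 34 mm above the underside. It cannot come off. Clear all round except on the jig's -y side, where the end plate, 44 mm from the axis, leaves no room for a finger to circle it.
- nut_turn (a joint): Turn of the wing nut in rad: 0 = fully down and tight (hard stop; the soft wings then flex 2 degrees per N and spring back), growing anticlockwise seen from above as it is looser (it rises 4 mm a turn). Starts between 5 and 8. At value q the orange wing points along the jig's x axis turned anticlockwise by q, the black wing opposite. Friction about 0.02 N m: 1 N at a wing turns it, and it stays where it is left.
- guide_plate (a point): Upright plate of the green sliding guide, 180 (x) x 6 (y) x 45 mm high, from 21 to 66 mm above the table; this point is at the middle of its lower edge, axes parallel to the jig's. Its back (-y, towards the nut, black rubber pad) is pushed.
- guide_slide (a joint): Travel of the guide along the jig's +y in m, range 0 to 0.06, starts at 0 to 0.02; at value q the plate's centre is at jig y = -0.036 + q. With the carton snug against the stop it is 0.050. Sliding takes about 1.2 N, and about 3 to 5 N more once it pushes the carton; then the foam face of the stop gives 1 mm per 2.5 N, up to 8 mm, and springs back to within 2 mm. It stays where it is left.
- carton: Blue open carton 200 (x) x 140 (y) x 45 mm high with white dividers and six red wrapped rounds, about 0.6 kg, loose on the jig plate (15 mm above the table); origin at the centre of its underside. It starts 4 to 10 mm short of the stop, slightly skewed. Snug, its origin is at jig y = +87 mm.
- spare_round: Bystander: red wrapped round, 56 mm across, 34 mm high, standing on the table; origin at the centre of its underside.
- tape_roll: Bystander: roll of brown tape lying flat, 84 mm across, 24 mm high; origin at the centre of its underside.
- marker: Bystander: white and red marker lying on the table, 120 mm long, 17 mm thick; origin under it, x along it.

How it is judged:
By the outcome, as a careful person would: the job done as asked, in the order asked, and still so for the second after the job is handed in, with the robot touching nothing.
It also fails if it takes over 64 s, if anything falls off the work surface, if the arm or the gripper's body presses on something with over 40 N, if the wrist force passes 120 N, or if a joint passes its speed limit or range.

### The arm

A 6-joint arm with a two-finger parallel gripper is mounted at the origin on the work surface. World frame = base frame: x ahead of the robot, y to its left, z up, the work surface at z = 0. Lengths are in m, angles in rad, forces in N, time in s.
With the tool pointing down it reaches from about 0.35 to 0.775 m from the base axis. Payload 5.5 kg.
Tool frame: the origin (TCP) lies midway between the tips of the shut fingers; the grasp point (between the pads) lies behind it (env.grip_point_offset is the z of the grasp point in the tool frame, in m); z points along the fingers, y is the direction in which the jaws open and shut (so a half turn about z gives the same grasp; the last joint's range is limited). The gripper opens to 85 mm and grips with 20 to 120 N. Pads are 22 mm wide; open, the fingers measure 114 mm over their backs; the gripper's body (76 mm by 85 mm) begins 54 mm behind the grasp point. The pads swing forward as they close: fully open they stand 13 mm farther back than shut.
Start: joints at [1.164, 0.313, 0.046, 1.304, 0, 1.431], TCP at [0.152, 0.555, 0.231] pointing down, gripper open.
Joint ranges: [-2.76, 2.76], [-0.86, 1.69], [-1.03, 1.26], [-2.2, 2.34], [-1.47, 1.5], [-3.14, 3.14]. Speed limits (rad/s): [2.57, 2.57, 3.14, 3.14, 3.14, 3.14].

### API

Orientations are given as a unit quaternion [w, x, y, z].
In Python, from workcell import env, viewer gives the robot as it stands. The module is installed in compiled form; this text tells all that it offers.
- The arm moves only by the shell command python3 -m inch 'ROWS' [OPENING] [FORCE]. ROWS is JSON, a list of rows, each a list of 2 entries, a list of its own where there are three numbers: the shift along the tool's x, y, z in m, then the turn about the tool's z in degrees. In form: [[[tx, ty, tz], spin], ...]. A call has 1 to 5 rows; each row is the pose to reach, as a shift and turn from the pose measured when the call began, along the tool's axes at that moment; what a row does not reach only later rows make up. A row lasts 1/12 s, in which the tool goes at most 41.7 mm and 7.16 degrees, less where a joint would pass 70% of its speed; a pose out of reach is approached as far as the arm can. A call with a gripper value outside its range is refused whole. OPENING is the closure, from 0 (fully open) to 1 (shut), set as the call begins (- or left out, the last holds). The fingers move at their own pace and stop on an object; FORCE is the grip in N (left out, the last holds). Time passes only in rows, so rows that repeat a pose let the fingers close. It gives the time, the measured TCP pose, the force and the opening at its end, in the units of the state.
- env.get_state(): the state, without advancing time (a new reading comes with each control period).
- viewer.read_camera(name): name is "side" or "top"; returns a dict with "image" (384x512x3 uint8, red, green, blue), "depth" (384x512 float32, m along the optical axis (not along the pixel's ray), 0 where there is no reading), "vertical_fov" (degrees; the focal length in pixels is half the picture's height over the tangent of half this angle, whatever the lens; pixels are square), "cx", "cy" (the principal point, pixels), "dist_coeffs" ([k1, k2, p1, p2, k3] as OpenCV has them; the pictures are not rectified), "R" (3x3) and "t" (3): a world point X has camera coordinates R X + t. Camera axes: x right, y down, z forward; pixel columns grow to the right and rows downward; lengths in m; the calibration is good to about 2 mm. A picture is of the moment at which its call begins.
- env.hand_in(): hands the job in, once; it reports no verdict.
The state is a dict: "clock": time; "joint_pos": joint angles; "qvel": joint speeds; "tau": joint torques, N m; "tcp_pos": TCP position; "orientation": TCP orientation; "wrist_force": force on the tool from outside, world axes, zero at the start; "ft_torque": the same for the moment, N m; "finger_gap": finger opening in m.
Only numpy, scipy, OpenCV 4.12 (cv2) and the standard library are available. Lean on these libraries where they do the work, as an engineer would, in place of code of your own. Each camera call takes 0.05 s, during which the arm holds its last target. There are 200 camera calls.

## Working session

There is one attempt and no reset: what is moved stays moved. The work goes in short steps, Python scripts to look and compute and a shell command to move; the robot and the scene stay as the last step left them, time stands still between calls to the robot, and variables do not carry over. Pictures are saved under pics/ and viewed, on a budget of 10 in all, crops included, one or two more only if the job needs it, and the job is handed in when it is done.

```bash
mkdir -p pics; cat > h.py <<'E'
import numpy as np, cv2
from workcell import env, viewer
def cam(n):
    c=viewer.read_camera(n); f=384/2/np.tan(np.radians(c['vertical_fov'])/2)
    c['K']=np.array([[f,0,c['cx']],[0,f,c['cy']],[0,0,1]]); c['D']=np.array(c['dist_coeffs'],float)
    c['R']=np.array(c['R']);c['t']=np.array(c['t']); return c
def ray(c,uv):
    p=cv2.undistortPoints(np.array(uv,float).reshape(-1,1,2),c['K'],c['D']).reshape(-1,2)
    d=np.c_[p,np.ones(len(p))]; return -c['R'].T@c['t'], d@c['R'], d
def onz(c,uv,z):
    o,d,_=ray(c,uv); return o+d*((z-o[2])/d[:,2])[:,None]
def dep(c,uv):
    uv=np.array(uv,int).reshape(-1,2); o,d,_=ray(c,uv); return o+d*c['depth'][uv[:,1],uv[:,0]][:,None]
def proj(c,X): return cv2.projectPoints(np.array(X,float).reshape(-1,3),cv2.Rodrigues(c['R'])[0],c['t'],c['K'],c['D'])[0].reshape(-1,2)
def save(c,n): cv2.imwrite('pics/'+n+'.png',c['image'][:,:,::-1])
E
python3 - <<'E'
from h import *
s=env.get_state(); print({k:np.round(v,4) for k,v in s.items()}, env.grip_point_offset)
a=[]
for n in('top','side'):
    c=cam(n); save(c,n+'0'); a.append(c['image']); print(n,-c['R'].T@c['t'],c['R'][2],c['vertical_fov'],c['D'])
E
```

```text
{'clock': np.float64(0.0), 'joint_pos': array([1.1644, 0.314 , 0.045 , 1.3036, 0.    , 1.4312]), 'qvel': array([-0.0011, -0.0003, -0.0004, -0.0005,  0.0004,  0.0008]), 'tau': array([-0.00000e+00, -4.80629e+01,  2.98533e+01,  1.94000e-02,
       -1.00000e-04,  0.00000e+00]), 'tcp_pos': array([0.1514, 0.5542, 0.2304]), 'orientation': array([-3.000e-04,  1.330e-01,  9.911e-01, -9.000e-04]), 'wrist_force': array([-0.1068,  0.3284,  0.1463]), 'ft_torque': array([-0.0172, -0.0488,  0.0198]), 'finger_gap': np.float64(0.0851)} -0.0187
top [0.45408017 0.09962736 0.80575819] [ 0.18019976 -0.00971991 -0.98358201] 46.256954553272294 [-0.14159033  0.          0.          0.          0.        ]
side [0.41828287 0.7454518  0.51450835] [ 0.17962521 -0.79296133 -0.58219164] 46.951658622233055 [-0.04834113  0.          0.          0.          0.        ]
```

View pics/top0.png

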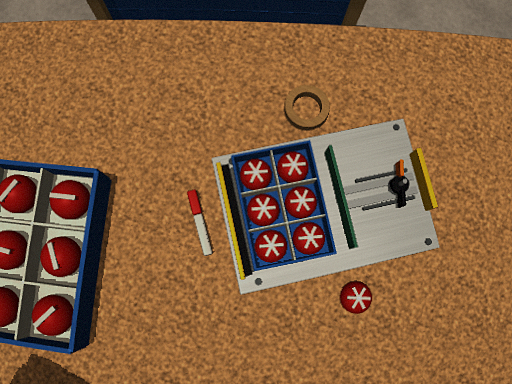

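View pics/side0.png

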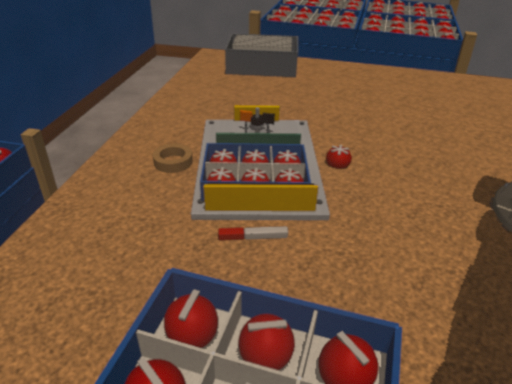

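Top view: jig with stop at (235,220), carton (285,205), green guide (340,195), nut (400,185) with orange wing up (towards +x), black wing down; end plate at (425,180). Marker, tape roll and round are clear of the working area. Side view agrees.

```bash
cat > meas.py <<'E'
from h import *
c=cam('top'); s=cam('side')
vv,uu=np.mgrid[0:384,0:512]; uv=np.c_[uu.ravel(),vv.ravel()]
P=dep(c,uv); H=P[:,2].reshape(384,512); ok=(c['depth']>0)
print('table z',np.median(H[300:350,150:230]),'plate z',np.median(H[150:160,370:385]), 'bigbox z',np.median(H[230:280,20:80]),P.reshape(384,512,3)[250,60])
m=((H>0.009)&(H<0.1)&ok).astype(np.uint8)
n,l,st,_=cv2.connectedComponentsWithStats(cv2.morphologyEx(m,cv2.MORPH_OPEN,np.ones((3,3))))
for i in range(1,n):
    if st[i,4]>80: 
        q=P[(l==i).ravel()]; r=cv2.minAreaRect((q[:,:2]*1000).astype(np.float32)); print('comp',st[i],np.round(r[0],1),np.round(r[1],1),round(r[2],2),'z95',np.percentile(q[:,2],95).round(4))
hsv=cv2.cvtColor(c['image'],cv2.COLOR_RGB2HSV)
hs=cv2.cvtColor(s['image'],cv2.COLOR_RGB2HSV)
def blob(n,cc,hh,lo,hi,box):
    k=cv2.inRange(hh,lo,hi); z=np.zeros_like(k); x0,y0,x1,y1=box; z[y0:y1,x0:x1]=k[y0:y1,x0:x1]
    ys,xs=np.nonzero(z); 
    if len(xs)==0: print(n,'none');return
    q=dep(cc,np.c_[xs,ys]); print(n,len(xs),'px',xs.mean().round(1),ys.mean().round(1),'med',np.round(np.median(q,0),4),'z5-95',np.percentile(q[:,2],[5,95]).round(4))
    t=q[q[:,2]>np.percentile(q[:,2],50)]; r=cv2.minAreaRect((t[:,:2]*1000).astype(np.float32)); print('   top rect',np.round(r[0],1),np.round(r[1],1),round(r[2],2))
    return q
for n,lo,hi,b in(('green',(60,80,30),(90,255,255),(200,90,450,300)),('yellowend',(20,120,80),(32,255,255),(400,120,450,230)),('yellowstop',(20,120,80),(32,255,255),(205,140,260,300)),('orange',(3,150,120),(18,255,255),(385,145,420,215))):
    blob('top '+n,c,hsv,lo,hi,b)
for n,lo,hi,b in(('green',(60,80,30),(90,255,255),(200,120,320,150)),('orange',(3,150,120),(18,255,255),(235,105,285,130))):
    blob('side '+n,s,hs,lo,hi,b)
a=c['image'][110:250,320:450]; a=cv2.resize(a,None,fx=4,fy=4,interpolation=cv2.INTER_CUBIC); cv2.imwrite('pics/nut1.png',a[:,:,::-1])
E
python3 meas.py
```

```text
table z -0.0008924748861329768 plate z 0.014685237032399268 bigbox z 0.0550274973738164 [0.48057655 0.40780517 0.07743039]
comp [ 284   85   46   45 1078] [762.7  -2.9] [84.  83.6] 11.77 z95 0.0257
comp [  212   119   227   176 28044] [584.5 -39.8] [251.5 370.2] 14.09 z95 0.0634
comp [    0   159   110   195 18015] [474.2 465.5] [204.7 310.3] 86.38 z95 0.0771
comp [187 189  25  67 632] [542.5 185.8] [120.1  17.3] 16.86 z95 0.0179
comp [340 281  32  33 821] [418.3 -91.6] [55.2 54.8] 54.85 z95 0.035
top green 385 px 342.5 196.5 med [ 0.5871 -0.0594  0.0651] z5-95 [0.0472 0.0676]
   top rect [530.4 -22.5] [127.5 258.2] 58.29
top yellowend 343 px 426.2 177.5 med [ 0.6263 -0.2125  0.0543] z5-95 [0.0217 0.0564]
   top rect [528.2 -80.1] [ 99.5 375.9] 37.25
top yellowstop 554 px 230.1 220.4 med [0.5406 0.129  0.069 ] z5-95 [0.0483 0.0712]
   top rect [541.7 129.2] [197.2  10.9] 15.24
top orange 90 px 406.0 160.5 med [ 0.6483 -0.1657  0.0599] z5-95 [-0.0017  0.0632]
   top rect [ 641.8 -164.3] [ 6.3 28.2] 89.69
side green none
side orange 103 px 265.0 111.6 med [ 0.589  -0.2692  0.0042] z5-95 [0.0016 0.0646]
   top rect [ 617.3 -245.2] [186.1  53.1] 66.02
```

View pics/nut1.png

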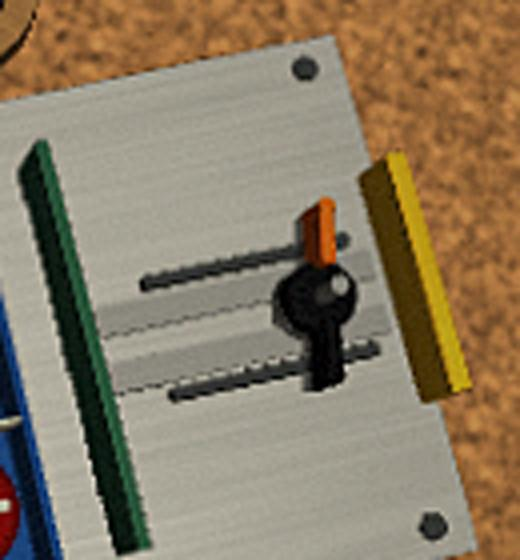

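```bash
cat > g.py <<'E'
import sys
from h import *
from scipy.spatial.transform import Rotation as Ro
A=np.radians(14.09); O=np.array([.5845,-.0398,0]); J=np.array([[np.cos(A),np.sin(A),0],[-np.sin(A),np.cos(A),0],[0,0,1]])
N=np.array([0,-.130,0])
def tool(): 
    s=env.get_state(); w,x,y,z=s['orientation']; return s,np.array(s['tcp_pos']),Ro.from_quat([x,y,z,w]).as_matrix()
def show():
    s,p,R=tool(); print('t',round(float(s['clock']),2),'jig mm',np.round(J@(p-O)*1000,1),'toolx,z in jig',np.round(J@R[:,0],3),np.round(J@R[:,2],3),'F jig',np.round(J@s['wrist_force'],2),'q',np.round(s['joint_pos'],2),'gap',s['finger_gap'].round(4))
    return p,R
if __name__=='__main__':
    p,R=show()
    for a in sys.argv[1:]:
        X=np.array(eval(a))/1000; print(a,np.round(R.T@(O+J.T@X-p)*1000,1))
    x=J@R[:,0]; print('spin to tool x=-jigx',np.degrees(np.arctan2(x[1],-x[0])).round(1))
E
python3 g.py "[0,-60,180]"
```

```text
Traceback (most recent call last):
  File "g.py", line 12, in <module>
    p,R=show()
        ~~~~^^
  File "g.py", line 9, in show
    s,p,R=tool(); print('t',round(float(s['clock']),2),'jig mm',np.round(J@(p-O)*1000,1),'toolx,z in jig',np.round(J@R[:,0],3),np.round(J@R[:,2],3),'F jig',np.round(J@s['wrist_force'],2),'q',np.round(s['joint_pos'],2),'gap',s['finger_gap'].round(4))
                                                                                                                                                                                                                                ^^^^^^^^^^^^^^^^^^^^^
AttributeError: 'float' object has no attribute 'round'
```

```bash
sed -i "s/s\['finger_gap'\].round(4)/round(float(s['finger_gap']),4)/" g.py; python3 g.py "[0,-60,180]"
```

```text
t 0.2 jig mm [-275.3  681.7  230.7] toolx,z in jig [-0.871  0.491  0.   ] [-0.001 -0.001 -1.   ] F jig [ 0.04 -0.48 -0.47] q [ 1.16  0.31  0.05  1.3  -0.    1.43] gap 0.0854
[0,-60,180] [-603.8 -511.2   51.2]
spin to tool x=-jigx 29.4
```

```bash
python3 -m inch '[[[-0.020,-0.017,0],-3],[[-0.045,-0.038,0],-6],[[-0.070,-0.060,0],-9],[[-0.095,-0.081,0],-12],[[-0.120,-0.102,0],-15]]' 1 20; python3 g.py "[0,-60,180]"
```

```text
clock: 0.62
tcp_pos: [0.2407, 0.423, 0.2306]
orientation: [-0.0, 0.001, 1.0, -0.001]
wrist_force: [0.7, -0.3, -0.0]
finger_gap: 0.0255
t 0.62 jig mm [-220.8  532.6  230.6] toolx,z in jig [-0.97   0.245  0.001] [-0.001 -0.001 -1.   ] F jig [ 0.64 -0.48 -0.01] q [ 0.89  0.14 -0.17  1.25 -0.    0.89] gap 0.0255
[0,-60,180] [-359.3 -520.3   51.1]
spin to tool x=-jigx 14.2
```

```bash
python3 -m inch '[[[-0.020,-0.028,0],-3],[[-0.041,-0.058,0],-6],[[-0.062,-0.088,0],-9],[[-0.083,-0.118,0],-12],[[-0.104,-0.148,0],-14.2]]'; python3 g.py "[0,-60,180]"
```

```text
clock: 1.03
tcp_pos: [0.3449, 0.2733, 0.2308]
orientation: [-0.0, -0.124, 0.992, -0.001]
wrist_force: [-0.7, 0.1, -0.2]
finger_gap: -0.0003
t 1.03 jig mm [-156.1  362.   230.8] toolx,z in jig [-1.    -0.003  0.001] [-0.001 -0.001 -1.   ] F jig [-0.65  0.28 -0.16] q [ 0.49  0.05 -0.28  1.24 -0.    0.24] gap -0.0003
[0,-60,180] [-154.9 -422.4   51.1]
spin to tool x=-jigx -0.2
```

Now tool x = −jig x, tool y = +jig y, tool z down.

```bash
python3 -m inch '[[[-0.013,-0.036,0],0],[[-0.026,-0.072,0],0],[[-0.039,-0.108,0],0],[[-0.052,-0.144,0],0],[[-0.065,-0.180,0],0]]'; python3 -m inch '[[[-0.013,-0.036,0],0],[[-0.026,-0.072,0],0],[[-0.039,-0.108,0.01],0],[[-0.052,-0.144,0.02],0],[[-0.065,-0.180,0.03],0]]'; python3 g.py "[0,-60,38]"
```

```text
clock: 1.45
tcp_pos: [0.4529, 0.113, 0.231]
orientation: [-0.0, -0.124, 0.992, -0.001]
wrist_force: [-0.1, 1.5, 0.3]
finger_gap: -0.0001
clock: 1.87
tcp_pos: [0.5611, -0.0474, 0.2008]
orientation: [0.0, -0.124, 0.992, -0.001]
wrist_force: [0.3, 0.3, 0.2]
finger_gap: -0.0002
t 1.87 jig mm [-24.6  -1.6 200.8] toolx,z in jig [-1.    -0.002 -0.   ] [ 0.    -0.001 -1.   ] F jig [0.37 0.17 0.18] q [-0.23  0.3  -0.05  1.22 -0.   -0.47] gap -0.0002
[0,-60,38] [-24.4 -58.2 162.9]
spin to tool x=-jigx -0.1
```

```bash
python3 -m inch '[[[-0.012,-0.029,0.02],0],[[-0.0245,-0.058,0.04],0],[[-0.0245,-0.058,0.07],0],[[-0.0245,-0.058,0.10],0],[[-0.0245,-0.058,0.10],0]]'; python3 - <<'E'
from h import *
a=[]
for n in('top','side'):
    c=cam(n); a.append(c['image'][60:316,200:456] if n=='top' else c['image'][70:230,150:350])
a=[cv2.resize(x,(400,512 if i==0 else 512),interpolation=cv2.INTER_CUBIC) for i,x in enumerate(a)]
cv2.imwrite('pics/p4.png',np.hstack(a)[:,:,::-1])
E
python3 g.py "[0,-60,38]"
```

```text
clock: 2.28
tcp_pos: [0.5949, -0.0973, 0.0941]
orientation: [-0.005, -0.123, 0.992, 0.002]
wrist_force: [-0.6, 0.6, -0.8]
finger_gap: -0.0003
t 2.38 jig mm [ -1.1 -59.  100. ] toolx,z in jig [-1.    -0.002  0.003] [-0.003  0.001 -1.   ] F jig [ 0.   -0.3   0.86] q [-0.29  0.44 -0.1   1.04 -0.   -0.54] gap 0.0
[0,-60,38] [-1.3 -1.  62. ]
spin to tool x=-jigx -0.1
```

View pics/p4.png

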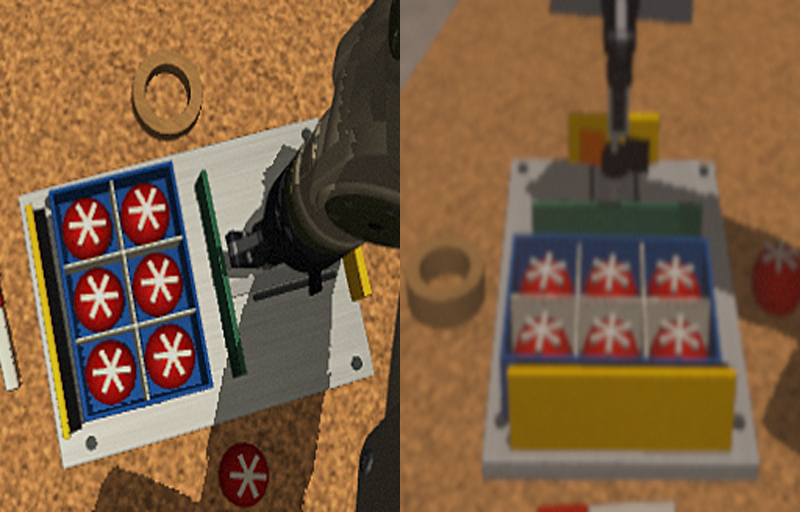

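Finger stands between the guide (top view ~(225,270)) and the nut, centred on the guide. Going down, then pushing gently.

```bash
python3 -m inch '[[[-0.001,0,0.015],0],[[-0.001,0,0.030],0],[[-0.001,0,0.045],0],[[-0.001,0,0.058],0],[[-0.001,0,0.058],0]]';python3 g.py;  python3 -m inch '[[[0,0.004,0],0],[[0,0.008,0],0],[[0,0.012,0],0],[[0,0.016,0],0],[[0,0.020,0],0]]'; python3 g.py
```

```text
clock: 2.8
tcp_pos: [0.5985, -0.0965, 0.0423]
orientation: [-0.002, -0.124, 0.992, 0.0]
wrist_force: [-0.3, 0.6, -0.4]
finger_gap: -0.0001
t 2.8 jig mm [ -0.3 -58.4  42.3] toolx,z in jig [-1.    -0.003  0.003] [-0.003  0.001 -1.   ] F jig [-0.14  0.69 -0.44] q [-0.29  0.49 -0.17  0.91 -0.   -0.54] gap -0.0001
spin to tool x=-jigx -0.2
clock: 3.22
tcp_pos: [0.594, -0.0766, 0.0433]
orientation: [-0.001, -0.124, 0.992, -0.0]
wrist_force: [0.7, 0.3, 1.1]
finger_gap: 0.0001
t 3.22 jig mm [  0.2 -38.   43.3] toolx,z in jig [-1.    -0.004  0.002] [-0.002  0.    -1.   ] F jig [0.78 0.07 1.08] q [-0.26  0.48 -0.19  0.91 -0.   -0.51] gap 0.0001
spin to tool x=-jigx -0.2
```

```bash
for i in 1 2; do python3 -m inch '[[[0,0.002,0],0],[[0,0.004,0],0],[[0,0.006,0],0],[[0,0.008,0],0],[[0,0.010,0],0]]' >/dev/null; python3 g.py|head -1; done; python3 - <<'E'
from g import *
c=cam('top'); save(c,'top5'); h=cv2.cvtColor(c['image'],cv2.COLOR_RGB2HSV)
k=cv2.inRange(h,(60,80,30),(90,255,255)); ys,xs=np.nonzero(k); q=dep(c,np.c_[xs,ys]); q=q[(q[:,2]>.062)&(q[:,2]<.072)]; q=(q-O)@J.T*1000; q=q[abs(q[:,1])<60]; print('green top y',np.median(q[:,1]),'fit slope',np.polyfit(q[:,0],q[:,1],1), len(q))
E
```

```text
t 3.63 jig mm [  0.4 -28.2  43.5] toolx,z in jig [-1.    -0.003  0.001] [-0.001 -0.    -1.   ] F jig [-0.53 -1.26  1.43] q [-0.25  0.47 -0.2   0.9  -0.   -0.5 ] gap -0.0002
t 4.05 jig mm [  0.4 -18.1  43.5] toolx,z in jig [-1.    -0.003  0.001] [-0.001 -0.    -1.   ] F jig [-0.36 -1.28  1.17] q [-0.23  0.47 -0.21  0.9  -0.   -0.48] gap -0.0001
green top y -1.8346924976357482 fit slope [ 1.73613906e-03 -1.84015782e+00] 274
```

```bash
for i in 1 2; do python3 -m inch '[[[0,0.0014,0],0],[[0,0.0028,0],0],[[0,0.0042,0],0],[[0,0.0056,0],0],[[0,0.007,0],0]]' >/dev/null; python3 g.py|head -1; done
```

```text
t 4.52 jig mm [  0.4 -10.5  43.5] toolx,z in jig [-1.    -0.004  0.001] [-0.001  0.    -1.   ] F jig [-0.1  -1.98  1.39] q [-0.22  0.46 -0.22  0.89 -0.   -0.47] gap 0.0006
t 4.93 jig mm [ 0.4 -4.3 43.5] toolx,z in jig [-1.    -0.003  0.001] [-0.001 -0.002 -1.   ] F jig [-1.03 -5.94 -0.7 ] q [-0.21  0.46 -0.22  0.89 -0.   -0.46] gap 0.0001
```

```bash
cat > st.py <<'E'
from g import *
c=cam('top'); h=cv2.cvtColor(c['image'],cv2.COLOR_RGB2HSV)
def pts(lo,hi,z0,z1):
    k=cv2.inRange(h,lo,hi); ys,xs=np.nonzero(k); q=dep(c,np.c_[xs,ys]); q=q[(q[:,2]>z0)&(q[:,2]<z1)]; return (q-O)@J.T*1000
q=pts((60,80,30),(90,255,255),.062,.072); q=q[abs(q[:,1])<60]; print('green y',np.median(q[:,1]).round(2), len(q))
q=pts((105,80,30),(130,255,255),.05,.066); q=q[(abs(q[:,0])<130)&(q[:,1]>0)&(q[:,1]<170)]
print('carton',cv2.minAreaRect(q[:,:2].astype(np.float32)),'pct',np.percentile(q[:,1],[1,99]).round(1),'z',np.median(q[:,2]).round(1))
q=pts((20,120,80),(32,255,255),.065,.075); q=q[q[:,1]>140]; print('stop y',np.percentile(q[:,1],[2,98]).round(1))
print('nut'); q=pts((3,150,120),(18,255,255),.05,.07); q=q[(abs(q[:,0])<50)&(abs(q[:,1]+130)<50)]
if len(q): m=q[:,:2].mean(0)-[0,-130]; print('orange',m.round(1),np.degrees(np.arctan2(m[1],m[0])).round(1),len(q))
E
python3 st.py
```

```text
green y 11.79 272
carton ((7.127105712890625, 83.96499633789062), (199.56939697265625, 139.59617614746094), 0.002101494697853923) pct [ 14.5 153.5] z 59.1
stop y [170.7 177.7]
nut
```

```bash
for i in 1 2; do python3 -m inch '[[[0,0.0005,0],0],[[0,0.001,0],0],[[0,0.0015,0],0],[[0,0.0015,0],0]]' >/dev/null; python3 g.py|head -1; python3 g.py|head -1; done; python3 st.py
```

```text
t 5.32 jig mm [ 0.4 -3.1 43.6] toolx,z in jig [-1.    -0.003  0.001] [-0.001 -0.002 -1.   ] F jig [-0.42 -3.61 -0.68] q [-0.21  0.46 -0.22  0.89 -0.   -0.46] gap 0.0
t 5.32 jig mm [ 0.4 -3.1 43.6] toolx,z in jig [-1.    -0.003  0.001] [-0.001 -0.002 -1.   ] F jig [-0.42 -3.61 -0.68] q [-0.21  0.46 -0.22  0.89 -0.   -0.46] gap 0.0
t 5.65 jig mm [ 0.4 -2.1 43.6] toolx,z in jig [-1.    -0.002  0.001] [-0.001 -0.003 -1.   ] F jig [-0.42 -5.41 -0.43] q [-0.21  0.46 -0.22  0.89 -0.   -0.45] gap -0.0
t 5.65 jig mm [ 0.4 -2.1 43.6] toolx,z in jig [-1.    -0.002  0.001] [-0.001 -0.003 -1.   ] F jig [-0.42 -5.41 -0.43] q [-0.21  0.46 -0.22  0.89 -0.   -0.45] gap -0.0
green y 14.19 269
carton ((7.087318420410156, 87.17662811279297), (141.54193115234375, 199.48196411132812), 89.9698715209961) pct [ 16.8 157.6] z 59.3
stop y [170.7 177.8]
nut
```

```bash
for i in 1 2 3; do python3 -m inch '[[[0,0.0006,0],0],[[0,0.0012,0],0],[[0,0.0012,0],0]]' >/dev/null; python3 g.py|head -1|cut -c1-110; done; python3 st.py
```

```text
t 5.95 jig mm [ 0.4 -1.4 43.6] toolx,z in jig [-1.    -0.002  0.001] [-0.001 -0.004 -1.   ] F jig [-0.04 -5.26
t 6.2 jig mm [ 0.4 -0.8 43.6] toolx,z in jig [-1.    -0.001  0.002] [-0.002 -0.005 -1.   ] F jig [-0.88 -5.57 
t 6.45 jig mm [ 0.4 -0.4 43.6] toolx,z in jig [-1.    -0.001  0.002] [-0.002 -0.007 -1.   ] F jig [ 0.04 -5.79
green y 15.93 268
carton ((7.168693542480469, 88.62651824951172), (141.06019592285156, 199.62757873535156), 89.92080688476562) pct [ 18.5 158.8] z 59.3
stop y [170.7 177.7]
nut
```

```bash
python3 -m inch '[[[0,-0.002,0],0],[[0,-0.005,0],0],[[0,-0.01,0],0],[[0,-0.02,0],0],[[0,-0.03,0],0]]' ; python3 st.py; python3 g.py; python3 - <<'E'
from g import *
c=cam('top'); a=cv2.resize(c['image'][125:295,205:375],None,fx=3.5,fy=3.5,interpolation=cv2.INTER_CUBIC); cv2.imwrite('pics/p6.png',a[:,:,::-1])
E
```

```text
clock: 6.92
tcp_pos: [0.5924, -0.0695, 0.0438]
orientation: [-0.0, -0.123, 0.992, -0.003]
wrist_force: [0.5, -0.1, -0.7]
finger_gap: -0.0001
green y 16.05 290
carton ((7.114501953125, 88.73443603515625), (141.1005401611328, 199.9934539794922), 89.96670532226562) pct [ 18.4 158.9] z 59.3
stop y [170.7 177.7]
nut
t 6.97 jig mm [  0.8 -33.2  43.9] toolx,z in jig [-1.     0.     0.001] [-0.001 -0.008 -1.   ] F jig [ 0.4  -2.35  0.48] q [-0.25  0.47 -0.2   0.9  -0.01 -0.5 ] gap 0.0002
spin to tool x=-jigx 0.0
```

View pics/p6.png

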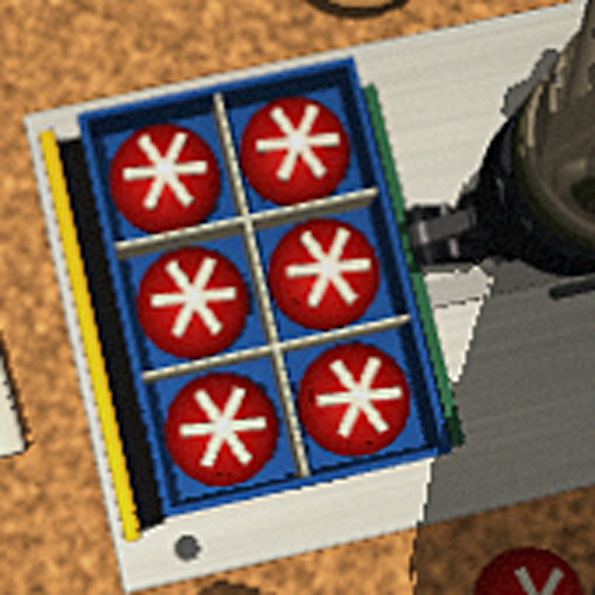

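Carton is squared and in full contact with foam and guide (guide 16, carton 88.7 vs nominal 14/87, i.e. foam lightly compressed). On to the nut: lift, then go over to the −x side behind the black wing.

```bash
python3 -m inch '[[[0,0,-0.02],0],[[0,0,-0.05],0],[[0.01,-0.03,-0.06],0],[[0.022,-0.06,-0.06],0],[[0.034,-0.09,-0.06],0]]'>/dev/null; python3 -m inch '[[[0,-0.012,0],0],[[0,-0.02,0],0],[[0,-0.022,0],0],[[0,-0.022,0],0]]'>/dev/null; python3 g.py "[-33,-146,42]"; python3 - <<'E'
from g import *
c=cam('top'); a=cv2.resize(c['image'][125:245,330:450],None,fx=4,fy=4,interpolation=cv2.INTER_CUBIC)
b=cam('side');d=cv2.resize(b['image'][85:155,210:315],(720,480),interpolation=cv2.INTER_CUBIC)
cv2.imwrite('pics/p7.png',np.hstack([a,d[:,:320] if 0 else cv2.resize(d,(320,480))])[:,:,::-1])
E
```

```text
t 7.77 jig mm [ -32.5 -144.9  106. ] toolx,z in jig [-1.    -0.    -0.001] [ 0.001 -0.008 -1.   ] F jig [0.24 0.48 0.05] q [-0.44  0.45 -0.06  1.05 -0.01 -0.68] gap -0.0008
[-33,-146,42] [ 0.6 -0.6 64. ]
spin to tool x=-jigx -0.0
```

View pics/p7.png

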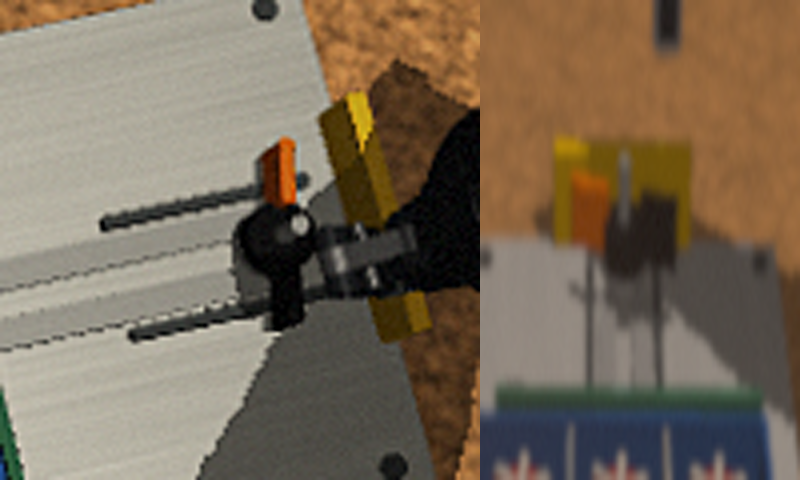

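```bash
python3 -m inch '[[[0,0,0.02],0],[[0,0,0.04],0],[[0,0,0.055],0],[[0,0,0.063],0],[[0,0,0.063],0]]'; python3 g.py; python3 -m inch '[[[0.0027,0.0075,0],0],[[0.0035,0.015,0],0],[[0.0027,0.0225,0],0],[[0.0001,0.0302,0],0],[[-0.0041,0.0372,0],0]]'>/dev/null; python3 g.py; python3 st.py
```

```text
clock: 8.28
tcp_pos: [0.5867, -0.1856, 0.0407]
orientation: [-0.001, -0.124, 0.992, -0.003]
wrist_force: [-0.4, -0.2, 0.4]
finger_gap: 0.0002
t 8.28 jig mm [ -33.4 -142.    40.7] toolx,z in jig [-1.    -0.003  0.002] [-0.002 -0.005 -1.   ] F jig [-0.45 -0.05  0.41] q [-0.43  0.51 -0.15  0.91 -0.01 -0.68] gap 0.0002
spin to tool x=-jigx -0.2
t 8.7 jig mm [ -29.2 -103.9   41.4] toolx,z in jig [-1.    -0.003  0.002] [-0.002 -0.005 -1.   ] F jig [-1.01  0.61 -0.33] q [-0.38  0.48 -0.19  0.9  -0.01 -0.63] gap -0.0005
spin to tool x=-jigx -0.2
green y 15.98 339
carton ((7.414131164550781, 88.79578399658203), (200.21163940429688, 141.0579376220703), 0.038066089153289795) pct [ 18.4 158.8] z 59.4
stop y [170.6 177.7]
nut
```

```bash
cat > nut.py <<'E'
from g import *
for n in('top','side'):
    c=cam(n); h=cv2.cvtColor(c['image'],cv2.COLOR_RGB2HSV); k=cv2.inRange(h,(3,140,60),(19,255,255)); ys,xs=np.nonzero(k)
    q=(dep(c,np.c_[xs,ys])-O)@J.T*1000-[0,-130,0]; m=(np.hypot(q[:,0],q[:,1])<48)&(q[:,2]>28)&(q[:,2]<68); q=q[m]
    if len(q)>3: p=np.median(q,0); print(n,len(q),p.round(1),'ang',np.degrees(np.arctan2(p[1],p[0])).round(1))
    else: print(n,len(q))
E
python3 nut.py
```

```text
top 0
side 75 [ 11.1 -24.6  57.2] ang -65.7
```

```bash
python3 -m inch '[[[-0.008,0.0042,0],0],[[-0.0153,0.0082,0],0],[[-0.0241,0.0105,0],0],[[-0.0324,0.0108,0],0],[[-0.0406,0.0091,0],0]]'>/dev/null; python3 g.py; python3 -m inch '[[[-0.0082,-0.0038,0],0],[[-0.0148,-0.009,0],0],[[-0.020,-0.0156,0],0],[[-0.0238,-0.0238,0],0],[[-0.0255,-0.032,0],0]]'>/dev/null; python3 g.py; python3 nut.py
```

```text
t 9.27 jig mm [ 12.7 -94.   40.6] toolx,z in jig [-1.    -0.006  0.002] [-0.002 -0.005 -1.   ] F jig [-1.02 -0.2  -0.55] q [-0.33  0.54 -0.1   0.94 -0.01 -0.58] gap 0.0
spin to tool x=-jigx -0.3
t 9.68 jig mm [  39.1 -126.7   40.6] toolx,z in jig [-1.    -0.006  0.002] [-0.002 -0.005 -1.   ] F jig [-0.7   1.94  0.22] q [-0.35  0.6   0.02  0.99 -0.   -0.6 ] gap 0.0001
spin to tool x=-jigx -0.3
top 121 [-23.   13.2  57. ] ang 150.2
side 147 [-20.6  15.6  51.9] ang 143.0
```

```bash
python3 -m inch '[[[0,0.005,0],0],[[0,0.005,-0.025],0],[[0,0.005,-0.055],0],[[0.015,0.0,-0.060],0],[[0.04,-0.01,-0.060],0]]'>/dev/null; python3 g.py "[-33,-145,100]"; python3 -m inch '[[[0.018,-0.005,0],0],[[0.028,-0.009,0],0],[[0.032,-0.009,0],0],[[0.032,-0.009,0],0]]'>/dev/null; python3 g.py "[-33,-145,41]"
```

```text
t 10.2 jig mm [   2.  -138.   104.2] toolx,z in jig [-1.    -0.007 -0.005] [ 0.005 -0.009 -1.   ] F jig [-0.56 -0.97  0.15] q [-0.39  0.5   0.01  1.07 -0.   -0.65] gap -0.0003
[-33,-145,100] [35.1 -6.8  4.1]
spin to tool x=-jigx -0.4
t 10.53 jig mm [ -30.8 -147.1  104.2] toolx,z in jig [-1.    -0.006 -0.005] [ 0.005 -0.009 -1.   ] F jig [-0.67 -0.04 -0.  ] q [-0.44  0.45 -0.06  1.04 -0.   -0.69] gap -0.0001
[-33,-145,41] [ 2.5  2.7 63.2]
spin to tool x=-jigx -0.3
```

```bash
python3 -m inch '[[[0.001,0.001,0.02],0],[[0.002,0.001,0.04],0],[[0.002,0.001,0.055],0],[[0.002,0.001,0.062],0],[[0.002,0.001,0.062],0]]'>/dev/null; python3 g.py; python3 -m inch '[[[0.0027,0.0075,0],0],[[0.0035,0.015,0],0],[[0.0027,0.0225,0],0],[[0.0001,0.0302,0],0],[[-0.0041,0.0372,0],0]]'>/dev/null; python3 g.py "[-13.9,-95.7,41]"; python3 nut.py
```

```text
t 10.95 jig mm [ -33.  -145.3   39.9] toolx,z in jig [-1.    -0.006 -0.002] [ 0.002 -0.006 -1.   ] F jig [ 0.65  0.18 -0.38] q [-0.44  0.51 -0.15  0.91 -0.   -0.69] gap 0.0
spin to tool x=-jigx -0.4
t 11.37 jig mm [ -28.8 -107.2   40.5] toolx,z in jig [-1.    -0.007 -0.003] [ 0.003 -0.007 -1.   ] F jig [-0.12 -0.79 -0.25] q [-0.38  0.48 -0.19  0.89 -0.   -0.64] gap 0.0
[-13.9,-95.7,41] [-15.   11.4  -0.5]
spin to tool x=-jigx -0.4
top 0
side 102 [-8.7 25.8 52. ] ang 108.6
```

```bash
python3 -m inch '[[[-0.0076,0.0075,0],0],[[-0.0149,0.0115,0],0],[[-0.0237,0.0138,0],0],[[-0.032,0.0141,0],0],[[-0.0402,0.0124,0],0]]'>/dev/null; python3 g.py|head -1; python3 nut.py;  python3 -m inch '[[[-0.005,-0.002,0],0],[[-0.0095,-0.005,0],0],[[-0.0135,-0.0085,0],0],[[-0.017,-0.012,0],0]]'>/dev/null; python3 g.py; python3 nut.py
```

```text
t 11.88 jig mm [ 12.8 -93.3  40.2] toolx,z in jig [-1.    -0.009 -0.002] [ 0.003 -0.006 -1.   ] F jig [-0.67  0.38 -0.44] q [-0.33  0.53 -0.11  0.93 -0.   -0.58] gap -0.0
top 5 [-12.8 -43.5  41.6] ang -106.4
side 33 [29.9 25.  51.6] ang 40.0
t 12.32 jig mm [  31.3 -106.6   40.4] toolx,z in jig [-1.    -0.009 -0.004] [ 0.004 -0.007 -1.   ] F jig [-0.14 -0.56  0.71] q [-0.33  0.57 -0.04  0.95 -0.   -0.58] gap -0.0002
spin to tool x=-jigx -0.5
top 55 [16.5  5.6 50.5] ang 18.8
side 69 [13.8  5.7 51.8] ang 22.3
```

```bash
for i in 1 2; do python3 -m inch '[[[-0.0005,-0.0015,0],0],[[-0.001,-0.003,0],0],[[-0.001,-0.004,0],0],[[-0.001,-0.004,0],0]]'>/dev/null; python3 g.py|head -1; python3 nut.py; done
```

```text
t 12.75 jig mm [  32.6 -111.3   40.5] toolx,z in jig [-1.    -0.008 -0.005] [ 0.005 -0.007 -1.   ] F jig [0.24 0.72 0.06] q [-0.33  0.57 -0.03  0.96 -0.   -0.59] gap -0.0002
top 57 [16.7  2.8 52.3] ang 9.6
side 67 [13.8  4.1 53.3] ang 16.6
t 13.18 jig mm [  33.2 -114.5   40.3] toolx,z in jig [-1.    -0.009 -0.004] [ 0.004 -0.006 -1.   ] F jig [-1.74  2.79  1.1 ] q [-0.34  0.58 -0.02  0.96 -0.   -0.59] gap -0.0
top 64 [16.1 -0.2 54.2] ang -0.7
side 61 [15.9  2.3 52.2] ang 8.4
```

```bash
for i in 1 2 3; do python3 -m inch '[[[0,-0.001,0],0],[[0,-0.0018,0],0],[[0,-0.0018,0],0]]'>/dev/null; python3 g.py|head -1|cut -c1-125; python3 nut.py; done
```

```text
t 13.53 jig mm [  33.1 -115.9   40.3] toolx,z in jig [-1.    -0.009 -0.004] [ 0.004 -0.005 -1.   ] F jig [-0.64  4.91  0.91] 
top 61 [17.3  0.2 55.1] ang 0.7
side 64 [14.8  2.  54.1] ang 7.8
t 13.88 jig mm [  33.1 -117.1   40.2] toolx,z in jig [-1.    -0.009 -0.004] [ 0.004 -0.004 -1.   ] F jig [-0.52  6.36  1.59] 
top 62 [16.3 -1.4 54.8] ang -5.0
side 63 [15.8  1.9 53.4] ang 6.7
t 14.23 jig mm [  33.1 -117.9   40.2] toolx,z in jig [-1.    -0.01  -0.004] [ 0.004 -0.003 -1.   ] F jig [-0.8   6.21  2.07] 
top 60 [15.9 -2.  54. ] ang -7.0
side 68 [15.8  1.  52.6] ang 3.7
```

The force climbs steadily to 6 N while the wing only flexes, so this looks like the hard stop. Backing off, lifting clear and checking.

```bash
python3 -m inch '[[[0,0.004,0],0],[[0,0.01,0],0],[[0,0.018,0],0],[[0,0.02,-0.03],0],[[0,0.02,-0.06],0]]'>/dev/null; python3 -m inch '[[[0.03,-0.01,-0.02],0],[[0.06,-0.02,-0.05],0],[[0.09,-0.03,-0.08],0],[[0.12,-0.03,-0.1],0],[[0.15,-0.03,-0.1],0]]'; python3 nut.py; python3 st.py; python3 - <<'E'
from g import *
c=cam('top'); save(c,'top8'); a=cv2.resize(c['image'][110:300,205:450],(784,608))[:600]
cv2.imwrite('pics/p8.png',a[:,:,::-1])
E
```

```text
clock: 15.17
tcp_pos: [0.5024, -0.1951, 0.2042]
orientation: [0.004, -0.128, 0.992, -0.004]
wrist_force: [1.3, -1.8, 0.8]
finger_gap: 0.0001
top 122 [24.   2.7 54.4] ang 6.5
side 140 [25.2  4.9 50.1] ang 11.0
green y 15.86 339
carton ((7.186637878417969, 88.73779296875), (141.0713348388672, 199.67393493652344), 89.9549560546875) pct [ 18.5 158.8] z 59.4
stop y [170.7 177.7]
nut
orange [25.   1.4] 3.1 54
```

View pics/p8.png

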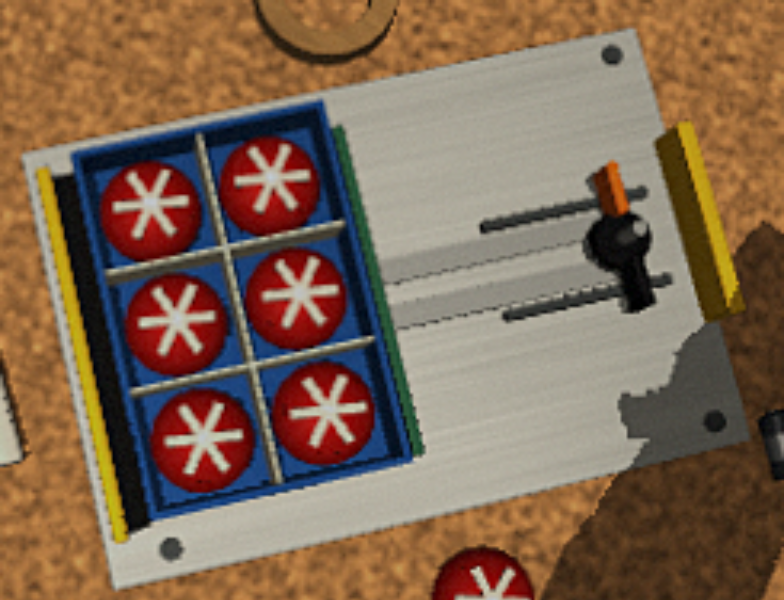

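```bash
python3 - <<'E'
from g import *
for n in('top','side'):
    c=cam(n); h=cv2.cvtColor(c['image'],cv2.COLOR_RGB2HSV); vv,uu=np.mgrid[0:384,0:512]
    q=(dep(c,np.c_[uu.ravel(),vv.ravel()])-O)@J.T*1000-[0,-130,0]
    m=(np.hypot(q[:,0],q[:,1])<46)&(abs(q[:,1])<25)&(q[:,2]>52)&(q[:,2]<64)
    for s in(1,-1):
        k=m&(q[:,0]*s>20); p=q[k]; print(n,s,k.sum(),p.mean(0).round(1) if k.sum() else '', 'top z',np.percentile(p[:,2],90).round(1) if k.sum() else '')
    a=q[m&(q[:,0]>20)].mean(0); b=q[m&(q[:,0]<-20)].mean(0); d=a-b; print('line angle',np.degrees(np.arctan2(d[1],d[0])).round(1),'mid',((a+b)/2).round(1))
E
```

```text
top 1 52 [29.6  2.3 56.8] top z 59.1
top -1 58 [-30.6   1.6  57. ] top z 59.0
line angle 0.6 mid [-0.5  2.  56.9]
side 1 40 [30.   4.  57.1] top z 60.7
side -1 40 [-29.9   3.7  57.4] top z 60.8
line angle 0.3 mid [ 0.1  3.8 57.2]
```

```bash
python3 meas.py | grep comp; python3 g.py | head -1; python3 -c "
from workcell import env
print(env.hand_in())"
```

```text
comp [ 284   85   46   44 1062] [762.5  -2.8] [83.5 84.1] 2.57 z95 0.0257
comp [  212   119   227   176 28076] [584.4 -39.9] [251.7 370. ] 14.01 z95 0.0633
comp [    0   159   110   195 18005] [474.1 466. ] [206.1 309.9] 86.39 z95 0.0771
comp [187 189  25  67 623] [542.7 185.6] [120.3  17.1] 17.3 z95 0.018
comp [340 281  32  33 822] [418.2 -91.5] [54.9 54.8] 57.32 z95 0.0349
t 15.57 jig mm [-117.5 -127.7  198.1] toolx,z in jig [-1.    -0.012  0.   ] [-0.    -0.001 -1.   ] F jig [-0.15 -0.12  0.46] q [-0.51  0.25 -0.12  1.2  -0.   -0.77] gap -0.0001
the job is handed in; nothing more can be done
None
```

The carton is snug between the guide and the stop, the wing nut is fully down, and I handed the job in at about 15.6 s with the robot touching nothing. `env.hand_in()` reports no verdict, so the result below is from my own checks.

**Guide and carton:** I pushed the guide with the shut fingertips. The carton squared itself and rests against both the foam and the guide. The readings were 15.9 mm for the guide and 88.7 mm for the carton, against 14 and 87 nominal. The nut's axis, whose place is known, also read about 2 mm too far in +y from the top camera (3.8 mm from the side camera). That puts both at nominal, but some slight foam compression can't be ruled out.

**Nut:** Two fingertip strokes, one on each wing, turned it clockwise by nearly a full turn. At the end the force rose about 1 N per mm, to 6 N, while the wing only flexed, which matches the hard stop. After release:
- The wings lie 0.3 to 0.6° from the jig's x axis.
- Their tops measure 59 mm (top camera) and 61 mm (side camera), against 58 expected.

**Bystanders:** the loose round, tape roll and marker are where they started, to within 0.3 mm.

**Disagreement:** taking the orange wing alone gave 3 to 11°. I put that down to the same y offset and relied on the line through both wings.

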